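# Tip a tall medicine carton onto its side and lay it in the order tray

## Task

Take the tall carton with the teal label and stand it upright on the counter with its plain back against the steel front edge of the rubber-topped board, let go, and push high on its label face so that it tips over that edge and lies on the board, label up. Then let go of it, take it up again as it lies, and lay it flat with the label up in the empty bay of the blue order tray. Leave the orange-labelled carton and the two jars in the tray as they are.

Things in the scene. Friction and masses are not known exactly. Their poses are not given: they have to be found in the camera images.
- carton: The tall white carton with a teal label, rigid, 70 mm (its x) by 60 mm (its y) by 150 mm tall (its z), 0.28 to 0.56 kg, centre of mass at its middle. Starts upright on the counter. Origin: centre of its underside. The label panel covers its -x face and folds 22 mm onto the top; its plain back is the +x face. Once it lies label up, its x axis points straight down.
- carton_centre (a point): Middle of the teal carton, 75 mm along its z from its origin; axes as the carton's.
- board: Fixed turning board on the counter, wood with black rubber on top, 190 mm (its x) by 150 mm (its y), 16 mm thick. Origin: centre of its underside; +x points away from its steel front edge. It is the stop and the landing place; it may start left or right.
- board_edge (a point): Middle of the board's steel front edge, at counter height; axes as the board's. The edge runs along y and is 16 mm high; the free counter in front of it is on the -x side. A carton standing against it with its label towards -x has its origin 35 mm from it (x = -35 mm).
- tray: Fixed blue order tray, 174 mm (its x) by 163 mm (its y), rim 22 mm above the counter, floor and walls 5 mm thick, with a divider along x in the middle at rim height. The bay on its +y side is empty, the one on its -y side holds two small jars. Origin: centre of its underside.
- tray_bay (a point): Centre of the floor of the empty bay, 5 mm above the counter; axes as the tray's. The bay is 164 mm (x) by 74 mm (y) inside and 17 mm deep: the carton lies in it with its long side along x, either way round.
- other_carton: Upright carton of the same size with an orange label: leave it. Origin: centre of its underside.
- jar_near: White jar in the tray's other bay, diameter 40 mm, 48 mm high: leave it. Origin: centre of its underside.
- jar_far: Amber jar in the tray's other bay, diameter 40 mm, 48 mm high: leave it. Origin: centre of its underside.
Things that resemble listed ones, but are neither listed nor needed, are in the scene too. What is shaped like the board but pink is not meant. There is more than one size of the tray; the job needs the larger.

How it is judged:
On the way, in this order (a step that is already met when the one before it is completed fails the run):
1. the teal carton stands upright on the counter, its plain back within 25 mm of the board's front edge and facing it to 0.3 rad, its middle within 60 mm of the edge's middle, not touched by the fingers (x of carton in the frame of board_edge between -0.062 and -0.025 m and y of carton in the frame of board_edge between -0.06 and 0.06 m and z of carton_centre in the frame of board_edge below 0.08 m and angle between carton's own z axis and vertical below 0.08 rad and angle between the x axis of carton and the x axis of board, either way round below 0.3 rad and contact force between the fingers and carton below 0.1 N), for 0.2 s.
2. it tips, leaning on the board's edge with its foot still there (angle between carton's own z axis and vertical above 0.2 rad and angle between carton's own x axis and vertical above 1.77 rad and height (world z) of carton below 0.055 m and x of carton in the frame of board_edge between -0.08 and 0.02 m and contact force between carton and board above 0.2 N).
3. it lies on the board, label up, not touched by the fingers (angle between carton's own x axis and vertical above 3 rad and height (world z) of carton_centre between 0.044 and 0.058 m and x of carton_centre in the frame of board between -0.09 and 0.09 m and y of carton_centre in the frame of board between -0.075 and 0.075 m and contact force between the fingers and carton below 0.1 N), for 0.3 s.
At the end, for the whole second after the job is handed in: The teal carton lies flat on the floor of the tray's empty bay (its middle within 12 mm of the bay's centre lengthways and sideways and 30 to 39 mm above the floor, long side along the bay to 0.2 rad), label up to 0.09 rad, released and at rest (angle between carton's own x axis and vertical above 3.05 rad and angle between the z axis of carton and the x axis of tray, either way round below 0.2 rad and x of carton_centre in the frame of tray_bay between -0.012 and 0.012 m and y of carton_centre in the frame of tray_bay between -0.012 and 0.012 m and z of carton_centre in the frame of tray_bay between 0.03 and 0.039 m and contact force between the fingers and carton below 0.1 N and linear speed of carton below 0.02 m/s); the robot touches nothing.
It fails at once if the orange-labelled carton is shifted by more than 15 mm or tipped (distance of other_carton from where it was at the start of the episode above 0.015 m or angle between other_carton's own z axis and vertical above 0.2 rad).
It fails at once if a jar in the tray is shifted by more than 12 mm or tipped (distance of any of jar_near, jar_far from where it was at the start of the episode above 0.012 m or angle between any of jar_near, jar_far's own z axis and vertical above 0.2 rad).
It also fails if it takes over 72 s, if anything falls off the work surface, if the arm or the gripper's body presses on something with over 40 N, if the wrist force passes 120 N, or if a joint passes its speed limit or range.

## Robot

A 7-joint arm with a two-finger parallel gripper is mounted at the origin on the work surface. World frame = base frame: x ahead of the robot, y to its left, z up, the work surface at z = 0. Lengths are in m, angles in rad, forces in N, time in s.
With the tool pointing down it reaches from about 0.35 to 0.9 m from the base axis. Payload 19.9 kg.
Tool frame: the origin (TCP) lies at the very end of the fingers, on their centre line; the grasp point (between the pads) lies 19 mm behind it; z points along the fingers, y is the line along which they close (so a half turn about z gives the same grasp; the last joint's range is limited). The gripper opens to 85 mm and grips with 20 to 120 N. Pads are 22 mm wide; open, the fingers measure 114 mm over their backs; the gripper's body (76 mm by 85 mm) begins 54 mm behind the grasp point. The pads swing forward as they close: fully open they stand 13 mm farther back than shut.
Start: joints at [1.204, 0.417, -0.01, 1.614, 0.005, 1.111, -0.053], TCP at [0.2, -0.592, 0.231] pointing down, gripper open.
Joint ranges: [-2.81, 2.81], [-0.39, 2.02], [-1.27, 1.25], [0.06, 2.57], [-1.19, 4.33], [0.19, 2], [-2.82, 2.82]. Speed limits (rad/s): [1.89, 1.89, 2.39, 2.39, 3.01, 3.01, 3.01].

## Interface

Orientations are given as a unit quaternion [w, x, y, z].
In Python, from bench import telemetry, cams, env gives the robot as it stands.
- The arm moves only by the tool drive_tool, never from a script. Its argument "plan" is a list that holds one entry, the list of rows, each a list of 5 numbers: the finger opening in m, from 0 to 0.0854, then the shift along the tool's x, y, z in m, then the turn about the tool's z in rad. A call has 1 to 12 rows; each row shifts and turns the commanded pose from where the row before left it, along the tool's axes as they then stand; what a row does not reach is not made up. A row lasts 1/10 s, in which the tool goes at most 50 mm and 8.59 degrees, less where a joint would pass 70% of its speed; a pose out of reach is approached as far as the arm can. A call with a gripper value outside its range is refused whole. The fingers move at their own pace and stop on an object; "newtons" is the grip in N (left out, the last holds). Time passes only in rows, so rows that do not move let the fingers close. It gives the time, the measured TCP pose, the force, the opening and the grip force at its end, in the units of the state.
- telemetry.sense(): the state, without advancing time (a new reading comes with each control period).
- cams.grab_frame(name): name is "scene" or "top" or "wrist"; returns (picture, depth): 400x640x3 uint8, blue, green, red; 400x640 float32, m along the optical axis (not along the pixel's ray), 0 where there is no reading.
- cams.camera_model(name): a dict with "mtx" (3x3 intrinsics, pixels), "cam_to_world" (4x4, takes a point from camera to world coordinates); the wrist camera has in their place "hand_eye" (4x4, takes a point from camera to tool coordinates, whose origin is the TCP and whose axes are the flange's). Camera axes: x right, y down, z forward; pixel columns grow to the right and rows downward; lengths in m; the calibration is good to about 2 mm. A picture is of the moment at which its call begins: read the wrist's pose just before it. camera_model takes no time and is no camera call.
- env.close_job(): hands the job in; it is judged then, once.
The state is a dict: "time": time; "q": joint angles; "dq": joint speeds; "joint_torque": joint torques, N m; "eef_pos": TCP position; "tool_rot": TCP orientation; "contact_force": force on the tool from outside, world axes, zero at the start; "moment": the same for the moment, N m; "width": finger opening in m; "grasp_force": force on a finger pad.
Only numpy, scipy, OpenCV 4.12 (cv2) and the standard library are available. Lean on these libraries where they do the work, as an engineer would, in place of code of your own. Each camera call takes 0.05 s, during which the arm holds its last target. There are 200 camera calls.

## Working session

There is one attempt and no reset: what is moved stays moved. The work goes in short steps, Python scripts to look and compute and a tool call to move; the robot and the scene stay as the last step left them, time stands still between calls to the robot, and variables do not carry over. Pictures are saved under pics/ and viewed, at most 10 in all, crops included, and the job is handed in when it is done.

Besides the shell and the picture viewer there is one more tool, called as name(argument=value, ...), one argument or row to a line, values as JSON. drive_tool: Moves the arm, as the interface text tells. Its arguments: {"type":"object","properties":{"plan":{"type":"array","items":{"type":"array","items":{"type":"array","items":{"type":"number"}}}},"newtons":{"type":"number"}},"required":["plan"]}

```bash
ls; mkdir -p pics
python3 - <<'E'
from bench import telemetry, cams
import cv2,numpy as np
s=telemetry.sense();print(s['time'],s['eef_pos'],s['tool_rot'],s['width'])
for n in('top','scene'):
    p,d=cams.grab_frame(n);cv2.imwrite(f'pics/{n}0.png',p);np.savez(f'{n}0.npz',p=p,d=d)
    m=cams.camera_model(n);print(n,np.round(m['mtx'],1).tolist(),np.round(m['cam_to_world'],3).tolist())
print(cams.camera_model('wrist'))
E
```

```text
pics
0.0 [ 0.19992531 -0.5917868   0.23066978] [-5.91484959e-04  9.86763273e-01  1.62166193e-01 -1.35052059e-04] 0.08534871188818748
top [[428.5, 0.0, 317.9], [0.0, 428.5, 202.9], [0.0, 0.0, 1.0]] [[0.028, -0.983, 0.179, 0.249], [-1.0, -0.029, -0.005, 0.018], [0.01, -0.179, -0.984, 1.309], [0.0, 0.0, 0.0, 1.0]]
scene [[404.4, 0.0, 314.1], [0.0, 404.4, 197.3], [0.0, 0.0, 1.0]] [[-0.401, 0.636, -0.659, 1.129], [0.916, 0.261, -0.305, 0.322], [-0.022, -0.726, -0.687, 0.78], [0.0, 0.0, 0.0, 1.0]]
{'mtx': array([[350.43513472,   0.        , 317.42228914],
       [  0.        , 350.43513472, 202.63324368],
       [  0.        ,   0.        ,   1.        ]]), 'hand_eye': array([[-6.71106945e-04, -9.62536398e-01, -2.71151676e-01,
         6.80640060e-02],
       [ 9.99999743e-01, -7.14122790e-04,  5.99753100e-05,
        -1.08518187e-05],
       [-2.51364010e-04, -2.71151566e-01,  9.62536630e-01,
        -1.41836358e-01],
       [ 0.00000000e+00,  0.00000000e+00,  0.00000000e+00,
         1.00000000e+00]])}
```

View pics/top0.png

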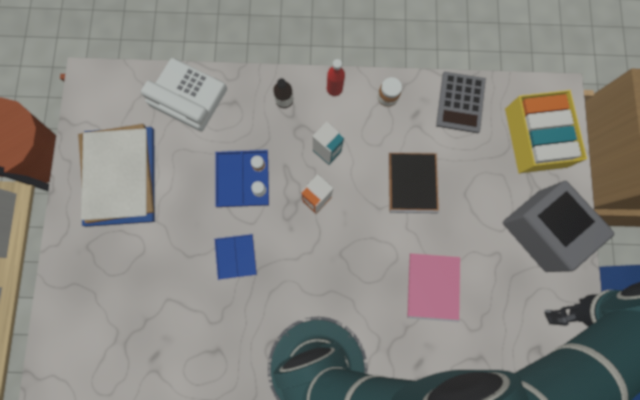

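View pics/scene0.png

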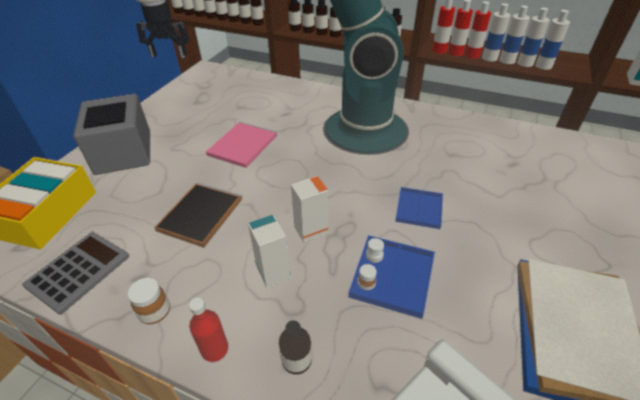

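The teal-labelled carton is at top (328,142) and the orange one at (317,193). Other teal or orange items are in the yellow box at (545,135). The black board is at (414,181); the pink one at (434,287) is a decoy. The large tray is at (242,179), with its jars on the right and its left bay empty. The small tray at (236,257) is a decoy. I'll check these choices in a close crop.

```bash
cat > h.py <<'E'
import cv2,numpy as np
from bench import telemetry,cams
from scipy.spatial.transform import Rotation as R
def pose():
    s=telemetry.sense();T=np.eye(4);T[:3,3]=s['eef_pos'];w,x,y,z=s['tool_rot'];T[:3,:3]=R.from_quat([x,y,z,w]).as_matrix();return s,T
def grab(n):
    s,T=pose();p,d=cams.grab_frame(n);m=cams.camera_model(n)
    C=T@m['hand_eye'] if n=='wrist' else m['cam_to_world']
    return p,d,m['mtx'],np.asarray(C)
def plane(px,K,C,z):
    px=np.atleast_2d(px).astype(float);r=np.c_[px,np.ones(len(px))]@np.linalg.inv(K).T@C[:3,:3].T
    return C[:3,3]+r*((z-C[2,3])/r[:,2])[:,None]
def cloud(d,K,C):
    v,u=np.mgrid[:d.shape[0],:d.shape[1]];c=np.stack([(u-K[0,2])/K[0,0]*d,(v-K[1,2])/K[1,1]*d,d],-1)
    return c@C[:3,:3].T+C[:3,3]
def proj(P,K,C):
    c=(np.atleast_2d(P)-C[:3,3])@C[:3,:3];c=c@K.T;return c[:,:2]/c[:,2:]
E
python3 - <<'E'
from h import *
f=np.load('top0.npz');p,d=f['p'],f['d'];m=cams.camera_model('top');K,C=m['mtx'],np.asarray(m['cam_to_world'])
g=np.load('scene0.npz');
a=cv2.resize(p[110:225,290:450],None,fx=4,fy=4,interpolation=2)[:, :640]
b=cv2.resize(g['p'][170:300,150:360],None,fx=3.05,fy=3.05,interpolation=2)
cv2.imwrite('pics/crop1.png',np.vstack([cv2.resize(a,(400,290)),cv2.resize(b,(400,250))]) if 0 else np.hstack([cv2.resize(a,(400,288)),cv2.resize(b,(400,288))]))
W=cloud(d,K,C);hsv=cv2.cvtColor(p,cv2.COLOR_BGR2HSV)
print('counter z',np.median(W[300:330,60:250,2]))
# tall things top faces
for n,(r0,r1,c0,c1),(z0,z1) in [('teal',(115,170,305,350),(.138,.16)),('orange',(172,215,295,340),(.138,.16)),('board',(145,218,380,445),(.010,.03)),('jars',(145,215,245,275),(.038,.06))]:
    z=W[r0:r1,c0:c1,2];M=((z>z0)&(z<z1)).astype(np.uint8);
    cs=cv2.findContours(M,cv2.RETR_EXTERNAL,cv2.CHAIN_APPROX_NONE)[0]
    for c in cs:
        if len(c)<10: continue
        P=W[r0:r1,c0:c1][c[:,0,1],c[:,0,0]]
        print(n,cv2.minAreaRect(P[:,:2].astype(np.float32)*1000),np.median(z[M>0]))
def mask(lo,hi,roi,n,zp):
    r0,r1,c0,c1=roi;M=cv2.inRange(hsv[r0:r1,c0:c1],lo,hi);c=max(cv2.findContours(M,0,1)[0],key=cv2.contourArea)[:,0]+[c0,r0]
    Q=plane(c,K,C,zp);print(n,cv2.minAreaRect(Q[:,:2].astype(np.float32)*1000),cv2.boundingRect(c.astype(np.int32)))
mask((100,120,60),(130,255,255),(140,215,205,275),'tray',.022)
mask((0,0,0),(180,255,85),(145,218,380,445),'board dark',.016)
mask((80,80,60),(98,255,255),(115,170,305,350),'teal lab',.15)
E
```

```text
counter z 0.0005569256284367885
teal ((653.4371337890625, -10.299797058105469), (70.9848861694336, 61.186546325683594), 49.245723724365234) 0.15059316856829996
orange ((497.5509338378906, 17.999622344970703), (59.95918273925781, 71.26209259033203), 48.39329147338867) 0.15034141317295513
board ((561.0431518554688, -280.9953918457031), (192.30398559570312, 152.53709411621094), 1.1810222864151) 0.01671187675401864
jars ((521.4646606445312, 196.08258056640625), (34.41474533081055, 34.618682861328125), 28.387880325317383) 0.052903312865506424
jars ((601.2298583984375, 203.2489471435547), (34.94086837768555, 34.30458450317383), 48.34986114501953) 0.052903312865506424
tray ((554.6854248046875, 247.47947692871094), (169.0838623046875, 154.09263610839844), 3.9818103313446045) (217, 151, 51, 55)
board dark ((563.1787719726562, -282.5157470703125), (172.60597229003906, 137.07183837890625), 1.1963531970977783) (391, 154, 46, 55)
teal lab ((633.3228149414062, -32.417724609375), (22.261911392211914, 47.94341278076172), 47.72889709472656) (328, 135, 15, 17)
```

View pics/crop1.png

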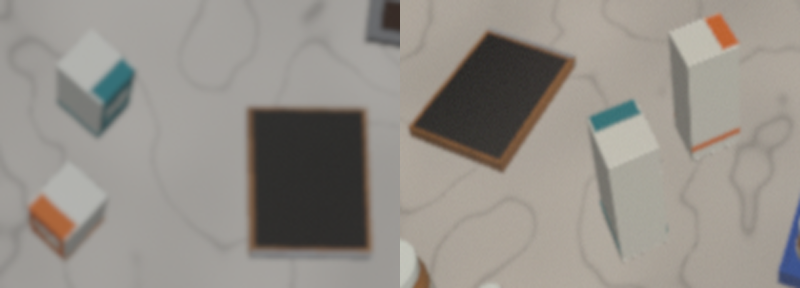

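The crop confirms the teal label faces −x/−y, giving the carton x-axis a yaw of about 49°. The grey steel strip is on the board's low-x side, so board yaw is about 1°. Sizes and heights match, so I'm moving above the teal carton.

drive_tool(
  plan=[
    [[0.085,0,0,-0.01,-0.133],[0.085,0,0,-0.01,-0.133],[0.085,0,0,-0.01,-0.133],[0.085,0,0,-0.01,-0.133],[0.085,0.045,-0.002,0,0],[0.085,0.045,-0.002,0,0],[0.085,0.045,-0.002,0,0],[0.085,0.045,-0.002,0,0],[0.085,0.045,-0.002,0,0],[0.085,0.045,-0.002,0,0],[0.085,0.045,-0.002,0,0],[0.085,0.045,-0.002,0,0]],
  ],
  newtons=40,
)

```text
time: 1.3
eef_pos: [0.4241, -0.3077, 0.2712]
tool_rot: [-0.0, 0.909, 0.416, -0.0]
contact_force: [0.8, -1.2, 0.9]
width: 0.0852
grasp_force: 0.0
```

drive_tool(
  plan=[
    [[0.085,0.045,-0.002,0,0],[0.085,0.045,-0.002,0,0],[0.085,0.045,-0.002,0,0],[0.085,0.045,-0.002,0,0],[0.085,0.045,-0.002,0,0],[0.085,0.045,-0.002,0,0],[0.085,0.02,-0.002,0,0],[0.085,0,0,0,0],[0.085,0,0,0,0]],
  ],
)

```text
time: 2.2
eef_pos: [0.6022, -0.081, 0.2708]
tool_rot: [-0.0, 0.909, 0.416, -0.0]
contact_force: [-0.5, -0.6, 0.1]
width: 0.0849
grasp_force: 0.0
```

```bash
cat >> h.py <<'E'
def go(x,y,z,yaw=None):
    "print tool shift (before turn) to world TCP target, and turn for tool-x yaw (deg)"
    s,T=pose();d=T[:3,:3].T@(np.array([x,y,z])-T[:3,3]);f=np.degrees(np.arctan2(T[1,0],T[0,0]))
    print('t%.1f'%s['time'],'at',np.round(T[:3,3],4),'yaw %.1f'%f,'shift',np.round(d,4),'turn',None if yaw is None else round(np.radians(f-yaw),3))
def rects(n,z0,z1,box):
    p,d,K,C=grab(n);W=cloud(d,K,C);x0,x1,y0,y1=box
    M=((d>0)&(W[...,2]>z0)&(W[...,2]<z1)&(W[...,0]>x0)&(W[...,0]<x1)&(W[...,1]>y0)&(W[...,1]<y1)).astype(np.uint8)
    for c in cv2.findContours(M,0,1)[0]:
        if cv2.contourArea(c)<60: continue
        P=W[c[:,0,1],c[:,0,0]];print(n,z0,[np.round(a,1) for a in cv2.minAreaRect(P[:,:2].astype(np.float32)*1000)])
    return p,W,M
E
python3 - <<'E'
from h import *
rects('wrist',.138,.16,(.55,.75,-.12,.1))
go(.653,-.011,.105,49.2)
E
```

```text
wrist 0.138 [array([650.4, -11.8]), array([70.4, 60.1]), np.float64(49.2)]
t2.2 at [ 0.602  -0.0818  0.271 ] yaw 49.1 shift [ 0.087  -0.0078  0.1659] turn -0.002
```

The wrist view agrees: 70.4 × 60.1 mm at (0.651, −0.0115), yaw 49°. I'm centring, descending and gripping.

drive_tool(
  plan=[
    [[0.085,0.03,-0.003,0,0],[0.085,0.03,-0.003,0,0],[0.085,0.026,-0.003,0.02,0],[0.085,0,0,0.02,0],[0.085,0,0,0.03,0],[0.085,0,0,0.03,0],[0.085,0,0,0.03,0],[0.085,0,0,0.025,0],[0.085,0,0,0.01,0],[0.085,0,0,0,0],[0.05,0,0,0,0],[0.05,0,0,0,0]],
  ],
  newtons=40,
)

```text
time: 3.45
eef_pos: [0.6527, -0.0101, 0.1079]
tool_rot: [0.0, 0.909, 0.416, 0.001]
contact_force: [-2.1, 0.5, 17.6]
width: 0.0594
grasp_force: 38.7
```

drive_tool(
  plan=[
    [[0.05,0,0,0,0],[0.05,0,0,0,0],[0.05,0,0,0,0],[0.05,0,0,0,0]],
  ],
)

```text
time: 3.85
eef_pos: [0.6527, -0.0101, 0.1079]
tool_rot: [0.001, 0.909, 0.416, 0.001]
contact_force: [-2.6, -0.6, 7.9]
width: 0.0593
grasp_force: 43.8
```

```bash
python3 -c "
from h import *
go(.423,-.284,.16,1.2)"
```

```text
t3.9 at [ 0.6527 -0.0101  0.1079] yaw 49.1 shift [-0.3574  0.0056 -0.0524] turn 0.837
```

drive_tool(
  plan=[
    [[0.05,0,0,-0.02,0],[0.05,0,0,-0.032,0],[0.05,-0.02,0,0,0],[0.05,-0.04,0.001,0,0],[0.05,-0.04,0.001,0,0],[0.05,-0.04,0.001,0,0],[0.05,-0.04,0.001,0,0],[0.05,-0.04,0.001,0,0],[0.05,-0.04,0,0,0],[0.05,-0.04,0,0,0],[0.05,-0.04,0,0,0],[0.05,-0.017,0,0,0]],
  ],
)

```text
time: 5.05
eef_pos: [0.4195, -0.2861, 0.1587]
tool_rot: [0.0, 0.91, 0.414, -0.001]
contact_force: [0.8, 0.9, -4.1]
width: 0.0597
grasp_force: 45.8
```

drive_tool(
  plan=[
    [[0.05,0,0,0,0.07],[0.05,0,0,0,0.12],[0.05,0,0,0,0.12],[0.05,0,0,0,0.12],[0.05,0,0,0,0.12],[0.05,0,0,0,0.12],[0.05,0,0,0,0.12],[0.05,0,0,0,0.047],[0.05,0,0,0,0],[0.05,0,0,0,0]],
  ],
)

```text
time: 6.05
eef_pos: [0.4223, -0.2832, 0.1586]
tool_rot: [0.0, 1.0, 0.011, 0.0]
contact_force: [0.6, 0.2, -4.2]
width: 0.0596
grasp_force: 45.9
```

Run:
```python
from h import *
p,W,M=rects('wrist',.010,.03,(.4,.75,-.42,-.15))
cv2.imwrite('pics/w1.png',p)
p,W,M=rects('top',.17,.215,(.3,.6,-.42,-.15))
go(.423,-.284,.108,1.2)
```

```text
wrist 0.01 [array([ 513.2, -283.5]), array([101.1, 150.6]), np.float64(0.9)]
top 0.17 [array([ 401.2, -260. ]), array([53.9, 27.8]), np.float64(45.9)]
t6.2 at [ 0.4222 -0.2832  0.1584] yaw 1.3 shift [0.0008 0.0008 0.0504] turn 0.001
```

View pics/w1.png

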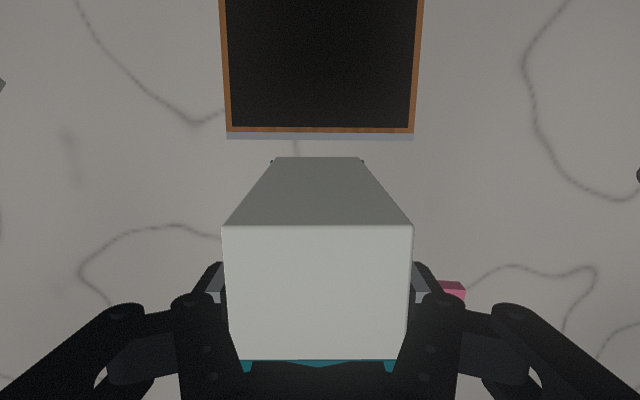

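The wrist view shows the steel edge at row 135 and the carton aligned below it, with its plain back (rows 157–225) facing the edge. I'll measure the gap.

Run:
```python
from h import *
p,W,M=rects('wrist',.185,.215,(.3,.47,-.35,-.22))
p,d,K,C=grab('wrist')
print(plane([[320,132],[320,139]],K,C,.016),plane([[320,139]],K,C,0), 'foot',plane([[275,157],[362,157]],K,C,.0505))
```

```text
wrist 0.185 [array([ 428.4, -283.2]), array([ 53.7, 124. ]), np.float64(1.3)]
[[ 0.46881457 -0.28449296  0.016     ]
 [ 0.46329953 -0.28462103  0.016     ]] [[ 0.4617806  -0.28477157  0.        ]] foot [[ 0.45319168 -0.25246221  0.0505    ]
 [ 0.45450914 -0.31457951  0.0505    ]]
```

drive_tool(
  plan=[
    [[0.05,0.006,0,0.01,0],[0.05,0,0,0.015,0],[0.05,0,0,0.015,0],[0.05,0,0,0.008,0],[0.05,0,0,0.002,0],[0.05,0,0,0,0],[0.05,0,0,0,0],[0.07,0,0,0,0],[0.085,0,0,0,0],[0.085,0,0,0,0],[0.085,0,0,0,0],[0.085,0,0,0,0]],
  ],
)

```text
time: 7.45
eef_pos: [0.4283, -0.2831, 0.1083]
tool_rot: [0.0, 1.0, 0.01, 0.0]
contact_force: [-0.8, 0.6, 1.2]
width: 0.0848
grasp_force: 0.0
```

drive_tool(
  plan=[
    [[0.085,0,0,-0.02,0],[0.085,0,0,-0.03,0],[0.085,0,0,-0.04,0],[0.085,0,0,-0.02,0],[0.02,0,0,0,0],[0.0,-0.04,0,0,0],[0.0,-0.04,0,0,0],[0,0,0,0,0]],
  ],
)

```text
time: 8.25
eef_pos: [0.344, -0.285, 0.2176]
tool_rot: [-0.0, 1.0, 0.009, -0.001]
contact_force: [0.4, 0.0, 0.1]
width: 0.0276
grasp_force: 0.0
```

Run:
```python
from h import *
p,W,M=rects('wrist',.138,.16,(.3,.6,-.42,-.15))
cv2.imwrite('pics/w2.png',p)
go(.37,-.2845,.135)
```

```text
wrist 0.138 [array([ 425.5, -283.1]), array([70.9, 60.3]), np.float64(1.2)]
t8.3 at [ 0.3464 -0.2849  0.218 ] yaw 1.1 shift [ 0.0237 -0.      0.0829] turn None
```

View pics/w2.png

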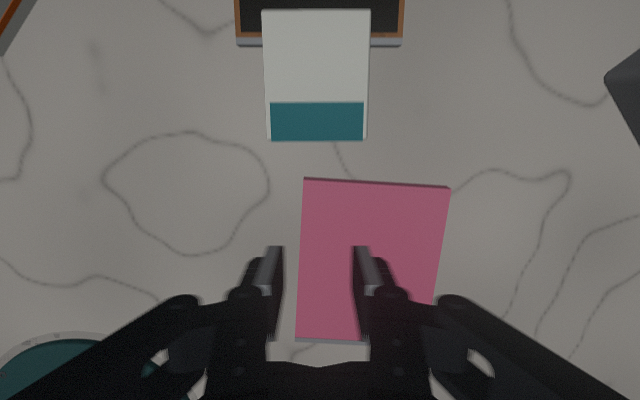

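Step 1 looks right: the carton's top is centred at (0.4255, −0.283), yaw 1.2°, label towards −x (teal at row 120), and its back is against the edge (row 40). Next I push it high with closed fingers.

drive_tool(
  plan=[
    [[0,0,0,0.03,0],[0,0,0,0.03,0],[0,0,0,0.02,0],[0,0,0,0,0],[0,0.014,0,0,0],[0,0.012,0,0,0],[0,0.008,0,0,0],[0,0.008,0,0,0],[0,0.008,0,0,0],[0,0.008,0,0,0],[0,0.008,0,0,0],[0,0.008,0,0,0]],
  ],
)

```text
time: 9.5
eef_pos: [0.4229, -0.2832, 0.1383]
tool_rot: [0.0, 1.0, 0.01, 0.0]
contact_force: [-0.9, -0.7, 1.4]
width: 0.0002
grasp_force: 0.6
```

Run:
```python
from h import *
s=telemetry.sense();print(s['eef_pos'],s['contact_force'])
p,d,K,C=grab('scene');cv2.imwrite('pics/s2.png',p)
```

```text
[ 0.42291538 -0.28318705  0.13832827] [-0.88240416 -0.69454212  1.43991119]
```

View pics/s2.png

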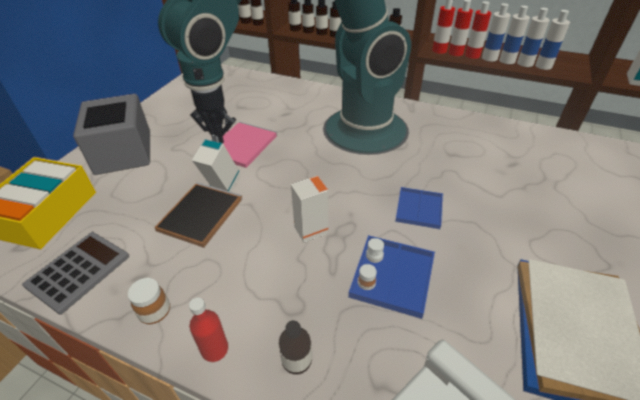

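The scene view shows the carton at (215,165) leaning over the edge, with the fingers behind it. I'll keep pushing until it goes over.

drive_tool(
  plan=[
    [[0,0.008,0,0,0],[0,0.008,0,0,0],[0,0.008,0,0,0],[0,0.008,0,0,0],[0,0.005,0,0,0],[0,0,0,0,0],[0,0,0,0,0],[0,0,0,0,0],[0,0,0,-0.03,0],[0,0,0,-0.04,0],[0,0,0,-0.04,0],[0,0,0,0,0]],
  ],
)

```text
time: 10.75
eef_pos: [0.4608, -0.2834, 0.2534]
tool_rot: [0.002, 1.0, 0.01, 0.003]
contact_force: [0.5, 0.2, -0.3]
width: 0.0
grasp_force: 0.0
```

Run:
```python
from h import *
p,W,M=rects('wrist',.075,.1,(.3,.75,-.45,-.12))
rects('top',.075,.1,(.3,.75,-.45,-.12))
print(np.median(W[...,2][M>0]))
cv2.imwrite('pics/w3.png',p)
```

```text
wrist 0.075 [array([ 495.4, -281.8]), array([150.2,  61. ]), np.float64(0.8)]
top 0.075 [array([ 498.1, -279.4]), array([151.5,  61.3]), np.float64(0.8)]
0.085785422156341
```

View pics/w3.png

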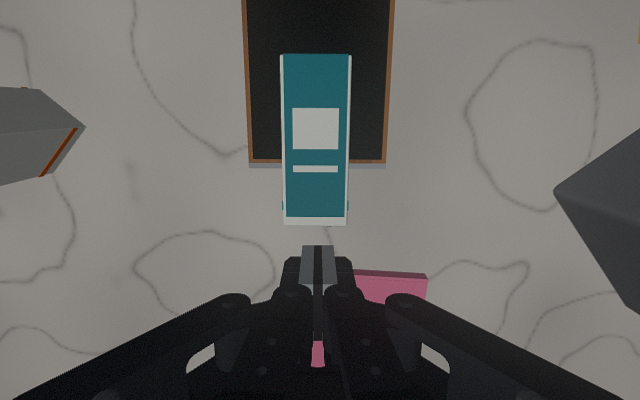

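The carton lies on the board, label up, centred at (0.496, −0.281) with its top at 86 mm and yaw 0.8°. I'm opening, descending over its middle and gripping across y.

drive_tool(
  plan=[
    [[0.085,0.018,-0.001,0,0],[0.085,0.018,0,0,0],[0.085,0,0,0,0],[0.085,0,0,0.03,0],[0.085,0,0,0.03,0],[0.085,0,0,0.03,0],[0.085,0,0,0.03,0],[0.085,0,0,0.03,0],[0.085,0,0,0.03,0],[0.085,0,0,0.018,0],[0.085,0,0,0.005,0],[0.085,0,0,0,0]],
  ],
)

```text
time: 12.05
eef_pos: [0.4943, -0.2804, 0.0446]
tool_rot: [-0.0, 1.0, 0.01, -0.001]
contact_force: [0.1, -0.2, 0.6]
width: 0.0849
grasp_force: 0.0
```

drive_tool(
  plan=[
    [[0.05,0,0,0,0],[0.05,0,0,0,0],[0.05,0,0,0,0],[0.05,0,0,0,0],[0.05,0,0,0,0],[0.05,0,0,-0.02,0],[0.05,0,0,-0.04,0],[0.05,0,0,-0.05,0],[0.05,0,0,-0.05,0],[0.05,0,0,-0.03,0],[0.05,0,0,0,0],[0.05,0,0,0,0]],
  ],
  newtons=50,
)

```text
time: 13.25
eef_pos: [0.4949, -0.2806, 0.2354]
tool_rot: [0.0, 1.0, 0.01, 0.0]
contact_force: [-0.5, 0.2, -5.6]
width: 0.0596
grasp_force: 56.6
```

Run:
```python
from h import *
f=np.load('top0.npz');d=f['d'];m=cams.camera_model('top');K,C=m['mtx'],np.asarray(m['cam_to_world'])
W=cloud(d,K,C);hsv=cv2.cvtColor(f['p'],cv2.COLOR_BGR2HSV)
M=cv2.inRange(hsv,(95,60,40),(135,255,255));M[:, :205]=0;M[:,285:]=0;M[:140]=0;M[218:]=0
M[W[...,2]<.012]=0
P=W[M>0];P=P[P[:,2]<.03];print(len(P),np.median(P[:,2]),cv2.minAreaRect(P[:,:2].astype(np.float32)*1000))
go(.55,.28,.23)
```

```text
517 0.020978329418641195 ((556.7774047851562, 250.71096801757812), (173.5623016357422, 162.21865844726562), 3.8825230598449707)
t13.2 at [ 0.4949 -0.2806  0.2354] yaw 1.2 shift [ 0.0667 -0.5594  0.0051] turn None
```

drive_tool(
  plan=[
    [[0.05,-0.002,-0.02,0,0],[0.05,-0.008,-0.04,0,0],[0.05,-0.008,-0.045,0,0],[0.05,-0.008,-0.045,0,0],[0.05,-0.008,-0.045,0,0],[0.05,-0.008,-0.045,0,0],[0.05,-0.008,-0.045,0,0],[0.05,-0.008,-0.045,0,0],[0.05,-0.008,-0.045,0,0],[0.05,-0.008,-0.045,0,0],[0.05,-0.008,-0.045,0,0],[0.05,0,-0.045,0,0]],
  ],
)

```text
time: 14.45
eef_pos: [0.4004, 0.229, 0.2341]
tool_rot: [0.001, 1.0, 0.011, -0.001]
contact_force: [3.1, -0.9, -3.9]
width: 0.0596
grasp_force: 56.5
```

drive_tool(
  plan=[
    [[0.05,0,-0.03,0,0],[0.05,0,-0.01,0,-0.047],[0.05,0,0,0,0],[0.05,0,0,0,0]],
  ],
)

```text
time: 14.85
eef_pos: [0.4013, 0.2665, 0.2344]
tool_rot: [0.0, 0.999, 0.033, -0.001]
contact_force: [-0.3, -0.8, -4.6]
width: 0.0597
grasp_force: 56.4
```

Run:
```python
from h import *
for n in('wrist','top'):
    p,d,K,C=grab(n);W=cloud(d,K,C);hsv=cv2.cvtColor(p,cv2.COLOR_BGR2HSV)
    M=cv2.inRange(hsv,(95,60,30),(135,255,255))>0;M&=(W[...,2]>.012)&(W[...,2]<.03)&(W[...,0]>.44)&(W[...,0]<.68)&(W[...,1]>.14)&(W[...,1]<.37)
    P=W[M];print(n,len(P),np.median(P[:,2]),cv2.minAreaRect(P[:,:2].astype(np.float32)*1000) if len(P) else 0)
    if n=='wrist': cv2.imwrite('pics/w4.png',p)
rects('wrist',.26,.31,(.3,.6,.15,.4));rects('top',.26,.31,(.3,.6,.15,.4))
go(.554,.290,.23,3.9)
```

```text
wrist 1701 0.021053022961580126 ((515.1817016601562, 246.70648193359375), (95.13471221923828, 163.84255981445312), 3.8501217365264893)
top 425 0.021083752373718623 ((556.7564697265625, 250.4960174560547), (173.45762634277344, 161.9555206298828), 3.9051449298858643)
wrist 0.26 [array([427.6, 267.8]), array([ 98.1, 129.7]), np.float64(2.9)]
top 0.26 [array([462.6, 250.2]), array([35.5, 19.9]), np.float64(3.2)]
t15.1 at [0.402  0.2665 0.2352] yaw 3.8 shift [ 0.1533 -0.0134  0.0052] turn -0.002
```

View pics/w4.png

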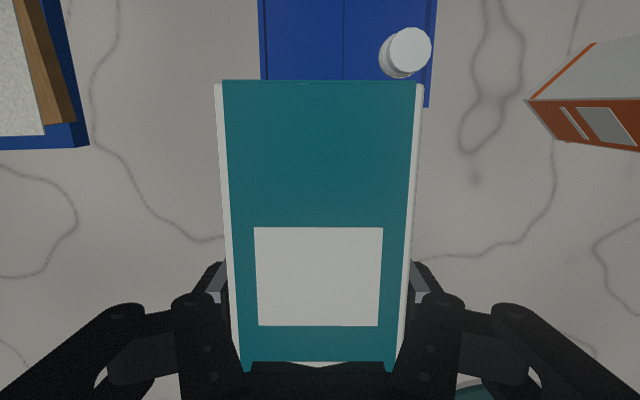

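The wrist view shows the carton held label up, its front end at row 82. Beyond it is the empty bay at columns 262–343 and the white jar at (405,52). I'll work out where the carton sits in the hand.

Run:
```python
from h import *
p,d,K,C=grab('wrist');W=cloud(d,K,C);s,T=pose()
q=(plane([[222,82],[418,82],[320,82]],K,C,.2766)-T[:3,3])@T[:3,:3];print(q)
M=(W[...,2]>.262)&(W[...,2]<.29)&(np.arange(400)[:,None]<200)
L=(W[M]-T[:3,3])@T[:3,:3];print(L.min(0),L.max(0),np.median(W[M][:,2]),np.percentile(L[:,0],[99.5]))
c=np.polyfit(L[:,0],W[M][:,2],1);print('pitch',c[0])
```

```text
[[ 0.07381915 -0.02552507 -0.0413163 ]
 [ 0.07377216  0.02767927 -0.04130137]
 [ 0.07379566  0.00107336 -0.04130884]]
[ 0.03982826 -0.02940155 -0.04189247] [ 0.07481827  0.03121869 -0.03537418] 0.2743838432796554 [0.07446211]
pitch -0.0016817390483192664
```

drive_tool(
  plan=[
    [[0.05,0.03,-0.003,0,0],[0.05,0.035,-0.003,0,0],[0.05,0.035,-0.003,0,0],[0.05,0.035,-0.003,0,0],[0.05,0.018,-0.001,0,0],[0.05,0,0,0,0],[0.05,0,0,0.03,0],[0.05,0,0,0.04,0],[0.05,0,0,0.04,0],[0.05,0,0,0.03,0],[0.05,0,0,0.02,0],[0.05,0,0,0,0]],
  ],
)

```text
time: 16.3
eef_pos: [0.5519, 0.2896, 0.0728]
tool_rot: [0.001, 0.999, 0.034, -0.002]
contact_force: [-0.1, 0.4, -5.2]
width: 0.0591
grasp_force: 56.3
```

Run:
```python
from h import *
go(.5535,.290,.036,3.9)
rects('top',.095,.13,(.4,.7,.15,.4))
p,d,K,C=grab('wrist');W=cloud(d,K,C);hsv=cv2.cvtColor(p,cv2.COLOR_BGR2HSV)
M=cv2.inRange(hsv,(100,60,30),(135,255,255))>0;M&=(W[...,2]>.015)&(W[...,2]<.03)
P=W[M];print(len(P),cv2.minAreaRect(P[:,:2].astype(np.float32)*1000))
cv2.imwrite('pics/w5.png',p)
```

```text
t16.3 at [0.5519 0.2896 0.0728] yaw 3.9 shift [ 0.0018 -0.0003  0.0368] turn -0.001
top 0.095 [array([486.1, 308.1]), array([39.4, 20.3]), np.float64(47.1)]
5342 ((617.9415893554688, 224.44186401367188), (207.0564727783203, 101.32990264892578), 56.880218505859375)
```

View pics/w5.png

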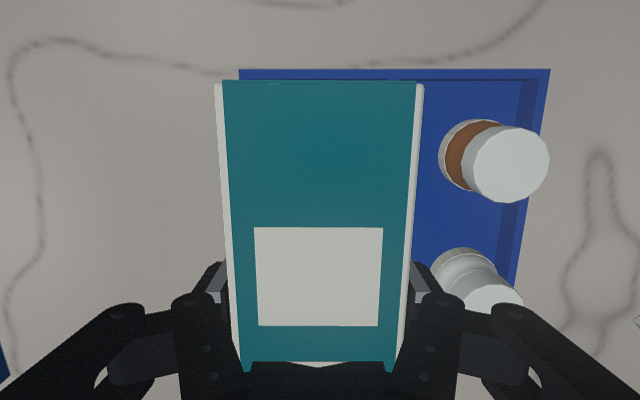

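The wrist view shows the carton above the bay. The far rim runs from (239,70) to (550,69) and both jars are clear to the right. I'll check the bay position from those corners.

Run:
```python
from h import *
p,d,K,C=grab('wrist')
a,b=plane([[239,70],[550,69]],K,C,.022)[:,:2];print(a,b,np.linalg.norm(a-b))
u=(a-b)/np.linalg.norm(a-b);v=np.array([u[1],-u[0]]);print('yaw',np.degrees(np.arctan2(v[1],v[0])),'bay',(a+b)/2-v*.087+u*.0395)
```

```text
[0.63583381 0.33751972] [0.64723909 0.17474368] 0.16317512412029825
yaw 4.008010638145978 bay [0.55198833 0.28945415]
```

The bay centre is (0.552, 0.2895), directly below. I'm lowering, releasing to 72 mm only, then retreating.

drive_tool(
  plan=[
    [[0.05,0,-0.001,0.01,0],[0.05,0,0,0.01,0],[0.05,0,0,0.008,0],[0.05,0,0,0.004,0],[0.05,0,0,0.002,0],[0.05,0,0,0,0],[0.05,0,0,0,0]],
  ],
)

```text
time: 17.15
eef_pos: [0.5536, 0.292, 0.0415]
tool_rot: [-0.0, 0.999, 0.034, 0.0]
contact_force: [0.7, 0.5, -4.5]
width: 0.0593
grasp_force: 56.7
```

drive_tool(
  plan=[
    [[0.05,-0.001,0.002,0.002,0],[0.05,0,0,0.002,0],[0.05,0,0,0.002,0],[0.05,0,0,0,0]],
  ],
)

```text
time: 17.55
eef_pos: [0.5527, 0.2897, 0.0356]
tool_rot: [0.0, 0.999, 0.034, 0.0]
contact_force: [-3.3, -1.5, 4.0]
width: 0.0598
grasp_force: 57.6
```

The force sign changed, so the carton is down. Releasing.

drive_tool(
  plan=[
    [[0.068,0,0,0,0],[0.072,0,0,0,0],[0.072,0,0,0,0],[0.072,0,0,-0.01,0],[0.072,0,0,-0.02,0],[0.072,0,0,-0.03,0],[0.072,0,0,-0.04,0],[0.072,0,0,-0.04,0],[0.072,-0.04,0,-0.03,0],[0.072,-0.04,0,0,0],[0.072,0,0,0,0],[0.072,0,0,0,0]],
  ],
)

```text
time: 18.75
eef_pos: [0.4726, 0.2844, 0.2064]
tool_rot: [0.0, 0.999, 0.034, 0.001]
contact_force: [0.2, -0.4, 0.1]
width: 0.072
grasp_force: 0.0
```

Run:
```python
from h import *
for n in('wrist','top'):
    p,W,M=rects(n,.06,.09,(.4,.7,.22,.4));print(np.percentile(W[...,2][M>0],[2,50,98]))
    rects(n,.04,.058,(.45,.7,.14,.24)) 
s=telemetry.sense();print(s['time'],s['contact_force'],s['width'],s['eef_pos'])
```

```text
wrist 0.06 [array([544., 289.]), array([134.1,  61.1]), np.float64(3.9)]
[0.07311307 0.07483332 0.07647409]
wrist 0.04 [array([518.5, 194.7]), array([35.8, 36.2]), np.float64(4.1)]
wrist 0.04 [array([598.3, 201.3]), array([36.1, 35.8]), np.float64(45.4)]
top 0.06 [array([609.1, 278.8]), array([88. , 47.3]), np.float64(46.7)]
[0.06702484 0.07603177 0.08063109]
top 0.04 [array([523.2, 193.8]), array([35.3, 28. ]), np.float64(45.3)]
top 0.04 [array([600.1, 201.8]), array([33.9, 34.2]), np.float64(6.4)]
18.95 [0.51781794 0.12551827 0.97362155] 0.07186117125402229 [0.47337214 0.28430193 0.20516091]
```

The carton lies flat in the bay: top at 75 mm, yaw 3.9° along the tray, and the jars haven't moved. Handing in.

```bash
python3 -c "
from bench import env
print(env.close_job())"
```

```text
the job is handed in; nothing more can be done
None
```

The teal carton was tipped over the board edge, picked up again and laid label up in the tray's empty bay; I handed the job in at about 19 s, with the jars still in place, but the hand-in returned no verdict.

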